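# Take the tested valve from under a blocked mesh guard

### The job

The tested valve is inside the test box, but somebody has left an elbowed pipe lying across the box's mesh guard. Lay that pipe down on the rubber mat, then raise the guard all the way to its stop, and after that swing its prop stay all the way up to its stop. Only then take the valve out and stand it upright in the steel tray, leaving the guard propped open; set things down rather than dropping them, and do not disturb anything else on the bench.

Things in the scene. Friction and masses are not known exactly. Their poses are not given: they have to be found in the camera images.
- test_box: Grey open-topped steel test box fixed to the bench, 214 mm (x) by 264 mm (y), 112 mm high, walls and floor 7 mm thick. Origin: centre of its underside, on the bench; z up, +x towards the hinge side of its guard (roughly away from the robot), y along the hinge; its yaw varies. The mesh guard covers its top.
- guard (a joint): Angle of the guard, rad: 0 shut, 1.10 at its stop (63 degrees up). Flat steel mesh panel, 10 mm thick, 213 mm from hinge to front edge, 268 mm wide. Hinged along the box's y on its +x side. Stiff: stays where left, 4 to 5 N at the handle moves it. At its stop it still overhangs the valve: a tool coming straight down would hit it, so lean the tool back to the robot by 25 to 45 degrees.
- guard_handle (a point): Middle of the guard's handle: a round bar 12 mm thick, parallel to the box's y, 40 mm beyond the guard's front edge and in the guard's plane, carried by two side arms with 130 mm free between them. 253 mm from the hinge line; 117 mm above the bench when shut. There is a free gap of 33 mm between the bar and the box.
- guard_hinge (a point): Middle of the guard's hinge line: in the box's frame at x = +107 mm, y = 0, 117 mm above the bench. Its own axes are the box's when the guard is shut and turn with the guard.
- stay (a joint): Angle of the prop stay, rad: 0 folded flat along the outside of the box's -y side with its free end towards the robot, 1.35 at its stop, where it stands nearly upright and its free end meets the peg on the raised guard. Stiff pivot: stays where left, 2 to 3 N at the pin moves it. May start a little raised.
- stay_pin (a point): Grip point of the prop stay: on the round cross pin 12 mm thick at the stay's free end, which sticks out sideways (along the box's -y) for 75 mm; this point is the pin's place 47 mm out from the stay bar and 61 mm outside the box's wall. It travels on an arc about stay_hinge.
- stay_hinge (a point): Pivot of the prop stay (axis along the box's y), in the box's frame at x = +70 mm, y = -146 mm, 110 mm above the bench. The arc of the pin about this axis has a radius of 136 mm.
- mat: Black rubber mat, fixed, 250 mm (its x) by 190 mm (its y), 4 mm thick. Origin: centre of its underside, on the bench. It may be on either side of the box.
- tray: Galvanised steel tray, fixed, 240 mm (its x) by 180 mm (its y) outside, 35 mm high, walls and floor 6 mm thick. Origin: centre of its underside, on the bench. May be on either side of the box and turned any way. A pipe coupling already stands in it at its +x end, so the room for the valve is from the middle to the -x end.
- pipe: Dark red steel pipe, 34 mm thick and 170 mm long, with a dark elbow of the same thickness at one end; it lies flat on the shut guard, in any direction. Mass 0.4 to 0.75 kg. Origin: mid-length of the straight pipe, on its underside. Its y runs along the pipe, towards the elbow at y = +85 mm; the elbow's short leg points along its +x and ends 60 mm from the pipe's axis; z up.
- pipe_grip (a point): Good gripping point of the pipe: on the axis of the straight pipe, 15 mm from its mid-length towards the elbow and 17 mm above its underside.
- valve: Gate valve of dull brass with a dark cast hand wheel on top, standing upright in the test box on its hexagonal pipe ends; 0.4 to 0.75 kg. 95 mm long along its y, 36 mm wide, 100 mm high. Origin: centre of its underside (7 mm above the bench at the start); z up through the wheel. Its yaw varies.
- valve_wheel (a point): Centre of the valve's hand wheel: a disc of 56 mm diameter and 13 mm thickness, 93.5 mm above the valve's underside. Good to grip across its rim. The wheel does not turn.
- coupling: Dark steel pipe coupling, 48 mm diameter, 55 mm high, standing in the tray near its +x end. Leave it alone. Origin: centre of its underside.
- tin: Tin, 74 mm diameter, 90 mm high, standing beyond the box on the left (+y). Leave alone. Origin: underside.
- bottle: Grey bottle, 56 mm diameter, 160 mm high, standing beyond the box on the right (-y). Leave alone. Origin: underside.
- hammer: Hammer 220 mm long lying flat near the robot on the left. Leave alone.
- wrench: Wrench 200 mm long lying flat on the bench between the robot and the box. Leave alone.
- mug: White mug, 95 mm high, on the right near the robot. Leave alone. Origin: underside.
Not all that is in view belongs to the job. Leave any yellow look-alike of the pipe alone.

How it is judged:
By the outcome, as a careful person would: the job done as asked, in the order asked, and still so for the second after the job is handed in, with the robot touching nothing.
It also fails if it takes over 72 s, if anything falls off the work surface, if the arm or the gripper's body presses on something with over 40 N, if the wrist force passes 120 N, or if a joint passes its speed limit or range.

### The arm

A 6-joint arm with a two-finger parallel gripper is mounted at the origin on the work surface. World frame = base frame: x ahead of the robot, y to its left, z up, the work surface at z = 0. Lengths are in m, angles in rad, forces in N, time in s.
With the tool pointing down it reaches from about 0.375 to 0.9 m from the base axis. Payload 3.1 kg.
Tool frame: the origin (TCP) lies between the finger pads; the fingertips stand 19 mm ahead of it and the grasp point (between the pads) is the TCP; z points along the fingers, y is the line along which they close (so a half turn about z gives the same grasp; the last joint's range is limited). The gripper opens to 87 mm and grips with 3 to 60 N. Pads are 19 mm wide; open, the fingers measure 117 mm over their backs; the gripper's body (75 mm by 190 mm) begins 51 mm behind the grasp point.
Start: joints at [0.956, 0.527, 1.433, -0, 1.181, -0.178], TCP at [0.264, 0.566, 0.218] pointing down, gripper open.
Joint ranges: [-3.08, 3.08], [-0.75, 2.2], [0.22, 2.44], [-1.43, 4.57], [0, 2.65], [-2.85, 2.85]. Speed limits (rad/s): [2.79, 2.79, 3.14, 3.14, 3.14, 3.14].

### API

Orientations are given as a unit quaternion [x, y, z, w].
In Python, from rig import robot, camera, camera_info, hand_in gives the robot as it stands.
- The arm moves only by the shell command python3 -m handwheel 'ROWS' [FORCE]. ROWS is a JSON object of lists of equal length, an entry for each row: "hand": the opening, from 0 (shut) to 1 (fully open); "translation": the shift along the world's x, y, z in mm, a list of three; "turn": the turn, a rotation vector about the world's x, y, z in rad, a list of three. In form: {"hand": [hand, ...], "translation": [[tx, ty, tz], ...], "turn": [[ax, ay, az], ...]}. A call has 1 to 12 rows; each row is the pose to reach, as a shift and turn from the pose commanded when the call began; what a row does not reach only later rows make up. A row lasts 1/12 s, in which the tool goes at most 41.7 mm and 7.16 degrees, less where a joint would pass 70% of its speed; a pose out of reach is approached as far as the arm can. A call with a gripper value outside its range is refused whole. The fingers move at their own pace and stop on an object; FORCE is the grip in N (left out, the last holds). Time passes only in rows, so rows that repeat a pose let the fingers close. It gives the time, the measured TCP pose, the force, the opening and the grip force at its end, in the units of the state.
- robot.get_obs(): the state, without advancing time (a new reading comes with each control period).
- camera(name): name is "side" or "top" or "wrist"; returns (picture, depth): 384x512x3 uint8, red, green, blue; 384x512 float32, m along the optical axis (not along the pixel's ray), 0 where there is no reading.
- camera_info(name): a dict with "vertical_fov" (degrees; the focal length in pixels is half the picture's height over the tangent of half this angle, whatever the lens; pixels are square), "cx", "cy" (the principal point, pixels), "k1" (the pictures are not rectified: a ray, as slopes to the right and down, at radius r is drawn at 1 + k1 r^2 times it, then the intrinsics apply), "world_from_camera" (4x4, takes a point from camera to world coordinates). Camera axes: x right, y down, z forward; pixel columns grow to the right and rows downward; lengths in m; the calibration is good to about 2 mm. A picture is of the moment at which its call begins: read the wrist's pose just before it. camera_info takes no time and is no camera call; for the wrist camera it gives the pose at the moment of the call.
- hand_in(): hands the job in; it is judged then, once.
The state is a dict: "time": time; "q": joint angles; "joint_velocities": joint speeds; "joint_torque": joint torques, N m; "position": TCP position; "tool_rot": TCP orientation; "ft_force": force on the tool from outside, world axes, zero at the start; "moment": the same for the moment, N m; "grip_width": finger opening in m; "grip_force": force on a finger pad.
Only numpy, scipy, OpenCV 4.12 (cv2) and the standard library are available. Lean on these libraries where they do the work, as an engineer would, in place of code of your own. Each camera call takes 0.05 s, during which the arm holds its last target. There are 200 camera calls.

## Working session

There is one attempt and no reset: what is moved stays moved. The work goes in short steps, Python scripts to look and compute and a shell command to move; the robot and the scene stay as the last step left them, time stands still between calls to the robot, and variables do not carry over. Pictures are saved under pics/ and viewed, at most 13 in all, crops included, and the job is handed in when it is done.

```bash
mkdir -p pics; cat > h.py <<'E'
import numpy as np, cv2
from rig import robot, camera, camera_info
from scipy.spatial.transform import Rotation as R
def K(i):
    f=192/np.tan(np.radians(i["vertical_fov"])/2); return f,i["cx"],i["cy"],i["k1"],np.array(i["world_from_camera"])
def ray(i,u,v):
    f,cx,cy,k,T=K(i); d=np.array([(u-cx)/f,(v-cy)/f]); s=d.copy()
    for _ in range(20): s=d/(1+k*(s@s))
    return T[:3,3],T[:3,:3]@np.array([s[0],s[1],1])
def onz(i,u,v,z):
    o,d=ray(i,u,v); return o+d*(z-o[2])/d[2]
def cloud(i,dep):
    f,cx,cy,k,T=K(i); v,u=np.mgrid[:384,:512]; d=np.stack([(u-cx)/f,(v-cy)/f],-1); s=d.copy()
    for _ in range(20): s=d/(1+k*(s**2).sum(-1,keepdims=True))
    p=np.concatenate([s,np.ones((384,512,1))],-1)*dep[...,None]
    return p@T[:3,:3].T+T[:3,3]
def save(n,im): cv2.imwrite(f"pics/{n}.png",cv2.cvtColor(im,cv2.COLOR_RGB2BGR))
E
python3 - <<'E'
from h import *
for n in("top","side"):
    im,d=camera(n); i=camera_info(n); save(n+"0",im); np.savez(n+"0.npz",im=im,d=d,P=cloud(i,d)); print(n,{k:np.round(v,3).tolist() for k,v in i.items()})
print(robot.get_obs())
E
```

```text
top {'vertical_fov': 52.69, 'cx': 252.224, 'cy': 187.758, 'k1': 0.025, 'world_from_camera': [[0.002, -0.996, 0.084, 0.402], [-1.0, -0.003, -0.012, 0.016], [0.012, -0.084, -0.996, 1.171], [0.0, 0.0, 0.0, 1.0]]}
side {'vertical_fov': 53.902, 'cx': 254.169, 'cy': 190.555, 'k1': -0.054, 'world_from_camera': [[0.998, -0.041, 0.052, 0.437], [-0.067, -0.662, 0.746, -0.823], [0.004, -0.748, -0.664, 0.852], [0.0, 0.0, 0.0, 1.0]]}
{'time': 0.1, 'q': array([ 9.55508330e-01,  5.28351705e-01,  1.43378966e+00, -1.38141525e-05,
        1.18138035e+00, -1.78481478e-01]), 'joint_velocities': array([ 0.00082414, -0.00097411, -0.00211652, -0.0007512 ,  0.00174725,
        0.00044372]), 'joint_torque': array([-3.39711851e-04, -4.40982771e+01, -1.77151501e+01,  6.35184674e-02,
        5.33629116e-02, -5.61809202e-05]), 'position': array([0.26397879, 0.56577718, 0.21757777]), 'tool_rot': array([ 2.16668424e-01,  9.76244777e-01, -8.92024147e-04, -3.66944672e-04]), 'ft_force': array([-0.43097162,  0.58129865,  0.27424886]), 'moment': array([ 0.01751773,  0.03240173, -0.00719039]), 'grip_force': 0.0, 'grip_width': 0.08718880575599745}
```

View pics/top0.png

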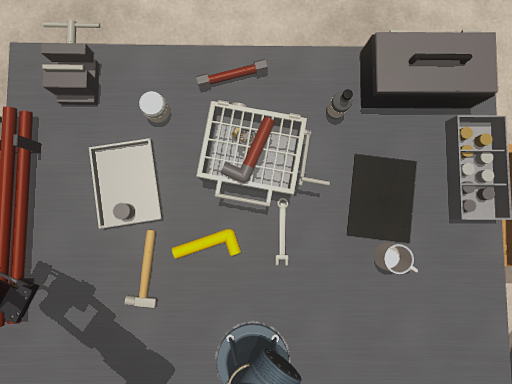

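View pics/side0.png

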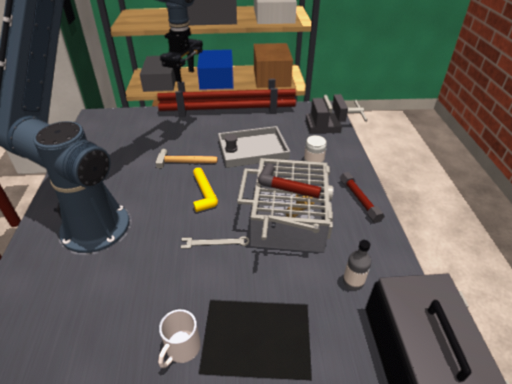

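Top view: candidates for the pipe are the dark-red elbowed one on the guard (258,148; elbow 236,172), the yellow look-alike (205,243), the red tool with grey ends (232,74), and the rack pipes (10,200). I choose the one on the guard. The tray is at (125,183) with its coupling at (123,211), the mat at (382,198), and the stay pin at about (316,181).

```bash
python3 - <<'E'
from h import *
a=np.load("top0.npz"); im,P=a["im"],a["P"]; i=camera_info("top")
save("crop",cv2.resize(im[90:215,185:340],None,fx=5,fy=4.8,interpolation=cv2.INTER_CUBIC)[:600,:800])
hsv=cv2.cvtColor(im,cv2.COLOR_RGB2HSV); z=P[...,2]
def reg(m,n):
    m=m.astype(np.uint8); k,l,s,c=cv2.connectedComponentsWithStats(m); j=1+np.argmax(s[1:,4]); return l==j
def rect(m,zz,n):
    c=max(cv2.findContours(m.astype(np.uint8),0,2)[0],key=cv2.contourArea)
    q=np.array([onz(i,*p[0],zz)[:2] for p in c],np.float32)
    r=cv2.minAreaRect(q*1000); print(n,np.round(r[0],1),np.round(r[1],1),round(r[2],1),"medz",np.median(z[m])); print(cv2.boxPoints(r).round().tolist())
    return q
v,u=np.mgrid[:384,:512]
box=lambda u0,u1,v0,v1:(u>u0)&(u<u1)&(v>v0)&(v<v1)
red=reg(((hsv[...,0]<8)|(hsv[...,0]>172))&(hsv[...,1]>120)&box(205,300,105,190),"r")
rect(red,.139,"pipe red")
# high stuff above guard (pipe+elbow)
hi=reg((z>.135)&box(205,300,105,190),"h"); rect(hi,.139,"pipe+elbow")
mat=reg((im.max(-1)<30)&box(335,425,145,250),"m"); rect(mat,.004,"mat")
tr=reg((im.min(-1)>110)&box(75,170,130,235),"t"); rect(tr,.03,"tray")
cp=reg((z>.045)&box(105,140,195,225),"c"); rect(cp,.055,"coupling")
b=reg((z>.1)&(z<.15)&box(190,340,90,215),"b"); rect(b,.117,"guard+all")
pin=(z>.05)&box(300,335,120,190); pp=P[pin]; print("pin region",len(pp)); 
for t in sorted(pp.round(3).tolist(),key=lambda t:t[1])[::6]: print(t)
hb=(z>.1)&box(205,285,185,208); print("handle",P[hb].mean(0),len(P[hb])); c=np.cov(P[hb][:,:2].T); print(cv2.fitLine(P[hb][:,:2].astype(np.float32),2,0,.01,.01).ravel())
E
```

```text
pipe red [615.4 -13.3] [ 30.9 142.6] 65.6 medz 0.15301226489044117
[[544.0, 2.0], [674.0, -57.0], [687.0, -29.0], [557.0, 30.0]]
pipe+elbow [601.4  13.1] [ 78.  193.3] 64.1 medz 0.15262777707632025
[[497.0, 20.0], [671.0, -64.0], [705.0, 6.0], [532.0, 90.0]]Traceback (most recent call last):
  File "<stdin>", line 18, in <module>
  File "<stdin>", line 6, in reg
    return _wrapfunc(a, 'argmax', axis=axis, out=out, **kwds)
    return bound(*args, **kwds)
ValueError: attempt to get argmax of an empty sequence
```

View pics/crop.png

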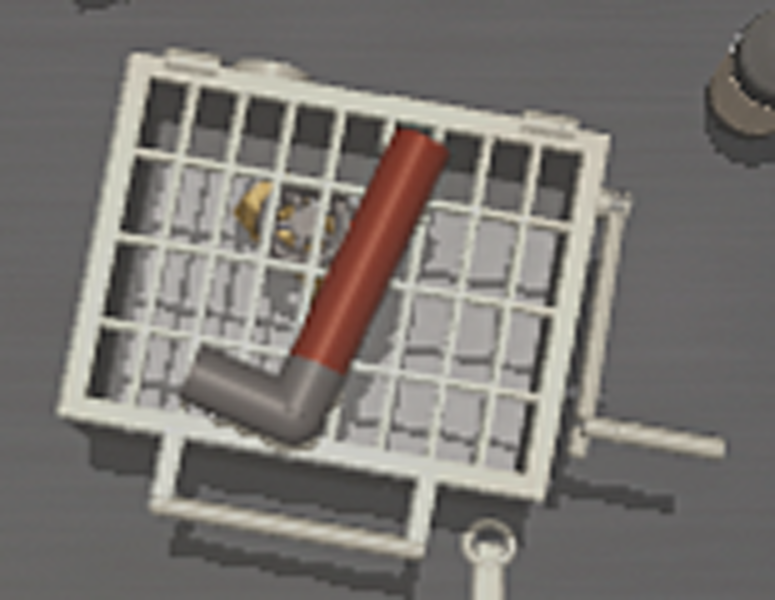

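The crop shows the dark red pipe with its elbow at lower left and the short leg pointing to +y, so the choice stands.

```bash
python3 - <<'E'
from h import *
a=np.load("top0.npz"); im,P=a["im"],a["P"]; i=camera_info("top"); z=P[...,2]
print("mat px",im[198,382],"bench",im[220,440],"tray",im[175,120],"bench z",np.median(z[250:300,300:370]))
v,u=np.mgrid[:384,:512]
box=lambda u0,u1,v0,v1:(u>u0)&(u<u1)&(v>v0)&(v<v1)
def reg(m):
    k,l,s,c=cv2.connectedComponentsWithStats(m.astype(np.uint8)); return l==1+np.argmax(s[1:,4])
def rect(m,zz,n):
    m=reg(m); c=max(cv2.findContours(m.astype(np.uint8),0,2)[0],key=cv2.contourArea)
    q=np.array([onz(i,*p[0],zz)[:2] for p in c],np.float32)
    r=cv2.minAreaRect(q*1000); print(n,np.round(r[0],1),np.round(r[1],1),round(r[2],1),"medz",np.median(z[m]).round(4),cv2.boxPoints(r).round().tolist())
rect((im.max(-1)<45)&box(335,425,145,250),.004,"mat")
rect((im.min(-1)>110)&box(75,170,130,235),.035,"tray")
rect((z>.045)&box(105,140,195,225),.055,"coupling")
rect((im.min(-1)>130)&(z>.1)&(z<.13)&box(190,302,98,193),.122,"guard")
for n,b in(("pin",box(308,335,170,192)),("handle",box(218,274,190,208))):
    m=(z>.04)&(im.min(-1)>110)&b; p=P[m]; L=cv2.fitLine(p[:,:2].astype(np.float32),2,0,.01,.01).ravel(); print(n,len(p),p.mean(0).round(4),np.median(p[:,2]).round(4),L.round(3),p[np.argmin(p[:,1])].round(3),p[np.argmax(p[:,1])].round(3))
m=(im.min(-1)>110)&(z>.04)&box(299,312,128,186)
for q in range(130,186,5):
    w=m[q]; 
    if w.any(): print(q,P[q][w].mean(0).round(3))
E
```

```text
mat px [49 46 43] bench [96 95 95] tray [196 191 180] bench z -0.0009437608496023486
mat [ 407.8 -285.4] [18.  0.] 178.9 medz 0.0033 [[417.0, -286.0], [417.0, -286.0], [399.0, -285.0], [399.0, -285.0]]
tray [512.6 376.8] [243.4 182.2] 8.9 medz 0.0061 [[378.0, 448.0], [406.0, 268.0], [647.0, 306.0], [619.0, 486.0]]
coupling [430.6 376.1] [42.7 48.4] 0.1 medz 0.0604 [[409.0, 400.0], [409.0, 352.0], [452.0, 352.0], [452.0, 400.0]]
guard [590.5   7.3] [267.5 252.4] 79.8 medz 0.1211 [[443.0, -102.0], [691.0, -147.0], [738.0, 117.0], [490.0, 161.0]]
pin 82 [ 0.5075 -0.1737  0.1432] 0.1435 [ 0.179  0.984  0.508 -0.174] [ 0.503 -0.201  0.142] [ 0.51  -0.147  0.147]
handle 245 [0.4612 0.0146 0.1212] 0.1211 [0.077 0.997 0.461 0.015] [ 0.477 -0.047  0.118] [0.477 0.094 0.119]
130 [ 0.652 -0.14   0.12 ]
135 [ 0.638 -0.139  0.12 ]
140 [ 0.623 -0.138  0.121]
145 [ 0.609 -0.137  0.123]
150 [ 0.595 -0.139  0.125]
155 [ 0.581 -0.136  0.127]
160 [ 0.566 -0.136  0.132]
165 [ 0.552 -0.134  0.136]
170 [ 0.538 -0.131  0.138]
175 [ 0.524 -0.129  0.142]
180 [ 0.511 -0.139  0.142]
```

```bash
python3 - <<'E'
from h import *
a=np.load("top0.npz"); im,P=a["im"],a["P"]; i=camera_info("top"); z=P[...,2]
v,u=np.mgrid[:384,:512]
m=(im.max(-1)<70)&(u>335)&(u<425)&(v>145)&(v<248)
k,l,s,c=cv2.connectedComponentsWithStats(m.astype(np.uint8)); m=l==1+np.argmax(s[1:,4])
c=max(cv2.findContours(m.astype(np.uint8),0,2)[0],key=cv2.contourArea)
q=np.array([onz(i,*p[0],.004)[:2] for p in c],np.float32)*1000
r=cv2.minAreaRect(q); print("mat",r,cv2.boxPoints(r).round().tolist())
for p in((215.4,195.2),(270,204.6),(243,199.8)): print("handle",onz(i,*p,.12).round(4))
# guard far-corners and near corners from crop
for p in((135,60),(605,140),(62,412),(545,497)): print("guard corner",onz(i,185+p[0]/5,90+p[1]/4.8,.122).round(4))
for p in((242,150),): print()
br=(im[...,0].astype(int)-im[...,2]>50)&(u>228)&(u<262)&(v>120)&(v<155)&(im[...,1]>90)
print("brass",br.sum(),P[br].mean(0)); 
# wheel under mesh: points 0.09-0.11 under guard
w=(z>.088)&(z<.112)&(u>215)&(u<285)&(v>115)&(v<180); print("wheel",w.sum(),P[w].mean(0).round(4) if w.any() else 0, np.median(P[w],0))
mug=(z>.06)&(u>370)&(u<420)&(v>235)&(v<280); print("mug",P[mug].min(0),P[mug].max(0))
bo=(z>.05)&(u>320)&(u<355)&(v>85)&(v<125); print("bottle",P[bo].min(0),P[bo].max(0))
E
```

```text
mat ((472.5947265625, -387.21881103515625), (189.59031677246094, 249.83702087402344), 82.98892974853516) [[337.0, -466.0], [585.0, -497.0], [608.0, -308.0], [360.0, -278.0]]
handle [0.4707 0.1036 0.12  ]
handle [ 0.4456 -0.0445  0.12  ]
handle [0.4584 0.0288 0.12  ]
guard corner [0.7267 0.1153 0.122 ]
guard corner [ 0.6813 -0.144   0.122 ]
guard corner [0.5231 0.1528 0.122 ]
guard corner [ 0.4757 -0.1096  0.122 ]

brass 59 [0.63990694 0.02785768 0.08294699]
wheel 201 [0.637  0.0179 0.1047] [0.63737091 0.02397255 0.10477476]
mug [ 0.25957337 -0.45898636  0.06017192] [0.40216742 0.01627081 1.17051321]
bottle [ 0.40216742 -0.27578752  0.05001283] [0.76546594 0.01627081 1.17051321]
```

```bash
python3 -m handwheel '{"hand":[1,1,1,1,1,1,1,1,1,1,1,1],"translation":[[325,-568,20],[325,-568,20],[325,-568,20],[325,-568,20],[325,-568,20],[325,-568,20],[325,-568,20],[325,-568,20],[325,-568,20],[325,-568,20],[325,-568,20],[325,-568,20]],"turn":[[0,0,0],[0,0,0],[0,0,0],[0,0,0],[0,0,0],[0,0,0],[0,0,0],[0,0,0],[0,0,0],[0,0,0],[0,0,0],[0,0,0]]}' 30
```

```text
time: 1.1
position: [0.5129, 0.1305, 0.2336]
tool_rot: [0.217, 0.976, -0.0, -0.0]
ft_force: [0.9, 0.4, -0.6]
grip_width: 0.0869
grip_force: 0.0
```

```bash
python3 -m handwheel '{"hand":[1,1,1,1,1,1,1,1,1],"translation":[[20,-35,0],[40,-70,0],[60,-104,0],[77,-132,0],[77,-132,-30],[77,-132,-60],[77,-132,-80],[77,-132,-88],[77,-132,-88]],"turn":[[0,0,0],[0,0,0],[0,0,0],[0,0,0],[0,0,0],[0,0,0],[0,0,0],[0,0,0],[0,0,0]]}'; python3 - <<'E'
from h import *
im,d=camera("wrist"); save("w1",im)
E
```

```text
time: 1.85
position: [0.5877, 0.0008, 0.1432]
tool_rot: [0.217, 0.976, -0.0, -0.003]
ft_force: [-1.1, -0.3, 0.6]
grip_width: 0.087
grip_force: 0.0
```

View pics/w1.png

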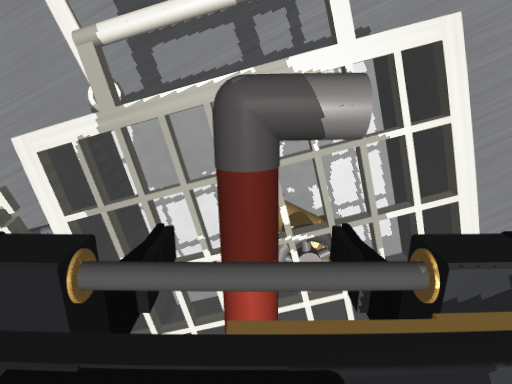

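Wrist view: the pipe (250,230) sits between the fingers and is square to them, so I close and lift.

```bash
python3 -m handwheel '{"hand":[0.3,0.2,0.2,0.2,0.2,0.2,0.2,0.2,0.2,0.2],"translation":[[0,0,0],[0,0,0],[0,0,0],[0,0,0],[0,0,0],[0,0,0],[0,0,15],[0,0,35],[0,0,60],[0,0,70]],"turn":[[0,0,0],[0,0,0],[0,0,0],[0,0,0],[0,0,0],[0,0,0],[0,0,0],[0,0,0],[0,0,0],[0,0,0]]}' 40
```

```text
time: 2.73
position: [0.5912, 0.0003, 0.2187]
tool_rot: [0.217, 0.976, 0.0, 0.003]
ft_force: [1.7, 0.3, 0.4]
grip_width: 0.0285
grip_force: 0.0
```

```bash
python3 - <<'E'
from h import *
print(robot.get_obs()["grip_width"],robot.get_obs()["position"])
im,d=camera("wrist"); 
i=camera_info("side"); im2,_=camera("side"); save("w2",np.hstack([cv2.resize(im,(400,300)),cv2.resize(im2[110:300,180:400],(400,300))]))
E
```

```text
0.028546067606617768 [5.91205207e-01 3.10802727e-04 2.18746693e-01]
```

View pics/w2.png

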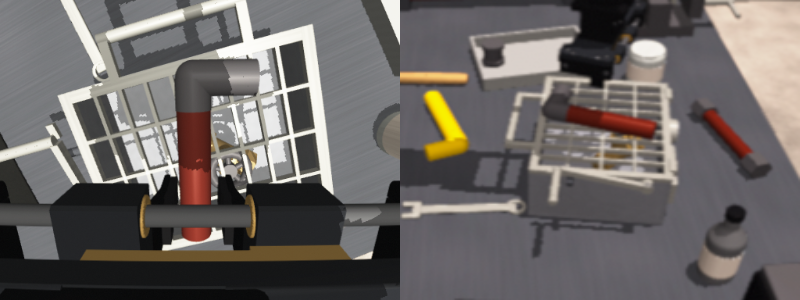

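The fingers close slowly, about 70 mm/s, so the lift came too early. The pipe is still on the guard, so I'll go again.

```bash
python3 -m handwheel '{"hand":[0.8,0.8,0.8,0.8,0.8,0.8,0.8,0.8,0.8,0.2,0.2,0.2],"translation":[[0,0,0],[0,0,0],[0,0,-10],[0,0,-20],[0,0,-35],[0,0,-50],[0,0,-65],[0,0,-72],[0,0,-72],[0,0,-72],[0,0,-72],[0,0,-72]],"turn":[[0,0,0],[0,0,0],[0,0,0],[0,0,0],[0,0,0],[0,0,0],[0,0,0],[0,0,0],[0,0,0],[0,0,0],[0,0,0],[0,0,0]]}' 40
python3 -m handwheel '{"hand":[0.2,0.2,0.2,0.2,0.2,0.2],"translation":[[0,0,0],[0,0,0],[0,0,0],[0,0,0],[0,0,0],[0,0,0]],"turn":[[0,0,0],[0,0,0],[0,0,0],[0,0,0],[0,0,0],[0,0,0]]}' 40
```

```text
time: 3.83
position: [0.5902, 0.0004, 0.1444]
tool_rot: [0.217, 0.976, 0.0, 0.001]
ft_force: [0.9, 0.8, -0.8]
grip_width: 0.0564
grip_force: 0.0
time: 4.33
position: [0.5896, -0.0003, 0.1439]
tool_rot: [0.216, 0.976, -0.001, 0.0]
ft_force: [-1.2, -3.7, 1.0]
grip_width: 0.0256
grip_force: 33.3
```

```bash
python3 -m handwheel '{"hand":[0.1,0.1,0.1,0.1,0.1,0.1],"translation":[[0,0,5],[0,0,20],[0,0,40],[0,0,60],[0,0,65],[0,0,65]],"turn":[[0,0,0],[0,0,0],[0,0,0],[0,0,0],[0,0,0],[0,0,0]]}' 45; python3 - <<'E'
from h import *
im,d=camera("wrist"); 
im2,_=camera("side"); save("w3",np.hstack([cv2.resize(im,(400,300)),cv2.resize(im2[110:300,180:400],(400,300))]))
E
```

```text
time: 4.83
position: [0.5909, 0.0009, 0.2106]
tool_rot: [0.217, 0.976, 0.001, 0.002]
ft_force: [-0.1, -0.4, 0.4]
grip_width: 0.0091
grip_force: 0.0
```

View pics/w3.png

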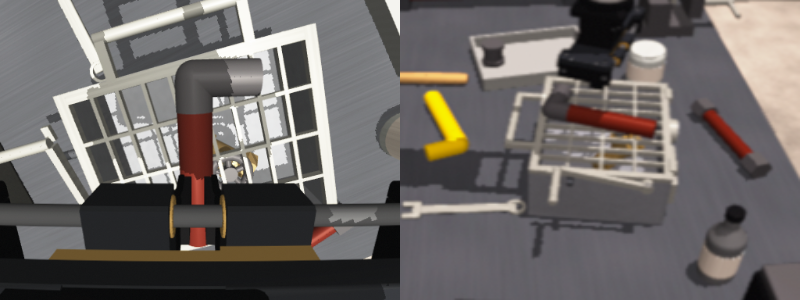

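The pipe slipped, so the grip was too high. I'll measure the pipe top with the wrist depth.

```bash
python3 - <<'E'
from h import *
for n in("wrist","side"):
    i=camera_info(n); im,d=camera(n); P=cloud(i,d); hsv=cv2.cvtColor(im,cv2.COLOR_RGB2HSV)
    v,u=np.mgrid[:384,:512]
    m=((hsv[...,0]<8)|(hsv[...,0]>172))&(hsv[...,1]>110)&(d>0)
    m&=(abs(P[...,0]-.6)<.12)&(abs(P[...,1])<.08)&(P[...,2]>.05)
    p=P[m]; print(n,m.sum(),np.percentile(p[:,2],[50,90,98,100]).round(4),cv2.fitLine(p[:,:2].astype(np.float32),2,0,.01,.01).ravel().round(3), p.min(0).round(3),p.max(0).round(3))
    g=(im.min(-1)>150)&(d>0)&(abs(P[...,0]-.58)<.08)&(abs(P[...,1]-.01)<.1)&(P[...,2]>.09)&(P[...,2]<.135); print(" mesh top",np.percentile(P[g][:,2],[10,50,90]).round(4))
print(robot.get_obs()["position"])
E
```

```text
wrist 4543 [0.154  0.1555 0.1569 0.3076] [ 0.913 -0.408  0.594 -0.001] [ 0.545 -0.049  0.121] [0.705 0.045 0.308]
 mesh top [0.1202 0.1213 0.1222]
side 545 [0.1511 0.1569 0.1582 0.4313] [ 0.92  -0.392  0.612 -0.021] [ 0.543 -0.056  0.13 ] [0.679 0.022 0.431]
 mesh top [0.1205 0.1225 0.1244]
[0.58856955 0.00089638 0.207339  ]
```

```bash
python3 -m handwheel '{"hand":[0.8,0.8,0.8,0.8,0.8,0.8,0.8,0.8,0.8,0.8,0.8],"translation":[[0,0,0],[0,0,0],[0,0,0],[0,0,0],[0,0,-15],[0,0,-30],[0,0,-45],[0,0,-60],[0,0,-66],[0,0,-67],[0,0,-67]],"turn":[[0,0,0],[0,0,0],[0,0,0],[0,0,0],[0,0,0],[0,0,0],[0,0,0],[0,0,0],[0,0,0],[0,0,0],[0,0,0]]}' 20
python3 -m handwheel '{"hand":[0.3,0.3,0.3,0.3,0.3,0.3],"translation":[[0,0,-1],[0,0,-2],[0,0,-2],[0,0,-2],[0,0,-2],[0,0,-2]],"turn":[[0,0,0],[0,0,0],[0,0,0],[0,0,0],[0,0,0],[0,0,0]]}' 20
python3 -m handwheel '{"hand":[0.3],"translation":[[0,0,0]],"turn":[[0,0,0]]}' 20
python3 -m handwheel '{"hand":[0.3],"translation":[[0,0,0]],"turn":[[0,0,0]]}' 20
```

```text
time: 5.95
position: [0.5896, 0.0005, 0.1416]
tool_rot: [0.217, 0.976, -0.0, -0.0]
ft_force: [-0.2, 0.8, 0.1]
grip_width: 0.0677
grip_force: 0.0
time: 6.45
position: [0.5897, 0.0005, 0.14]
tool_rot: [0.217, 0.976, 0.0, 0.0]
ft_force: [-0.1, -0.4, -0.1]
grip_width: 0.0373
grip_force: 0.0
time: 6.53
position: [0.5895, 0.0001, 0.1399]
tool_rot: [0.216, 0.976, -0.0, 0.0]
ft_force: [-0.4, -1.4, -0.7]
grip_width: 0.0314
grip_force: 13.0
time: 6.62
position: [0.5895, 0.0001, 0.1398]
tool_rot: [0.216, 0.976, -0.0, 0.0]
ft_force: [-1.5, -1.7, 0.3]
grip_width: 0.0307
grip_force: 19.3
```

```bash
python3 -m handwheel '{"hand":[0.1,0.1,0.1],"translation":[[0,0,0],[0,0,0],[0,0,0]],"turn":[[0,0,0],[0,0,0],[0,0,0]]}' 30
python3 -m handwheel '{"hand":[0.1,0.1,0.1,0.1],"translation":[[0,0,3],[0,0,6],[0,0,10],[0,0,15]],"turn":[[0,0,0],[0,0,0],[0,0,0],[0,0,0]]}' 30
```

```text
time: 6.87
position: [0.5895, 0.0001, 0.1398]
tool_rot: [0.216, 0.976, -0.0, -0.0]
ft_force: [-1.2, -2.1, 1.5]
grip_width: 0.0306
grip_force: 28.9
time: 7.2
position: [0.5888, 0.001, 0.1541]
tool_rot: [0.217, 0.976, 0.0, -0.001]
ft_force: [-0.0, -0.2, -6.5]
grip_width: 0.0306
grip_force: 27.8
```

```bash
python3 -m handwheel '{"hand":[0.1,0.1,0.1,0.1,0.1,0.1,0.1,0.1,0.1,0.1,0.1,0.1],"translation":[[0,0,20],[0,0,40],[-5,-20,50],[-15,-55,50],[-25,-90,50],[-35,-125,50],[-45,-160,50],[-55,-195,50],[-65,-230,50],[-75,-265,50],[-85,-300,50],[-95,-335,50]],"turn":[[0,0,0],[0,0,0],[0,0,0],[0,0,0],[0,0,0.03],[0,0,0.06],[0,0,0.1],[0,0,0.15],[0,0,0.2],[0,0,0.25],[0,0,0.28],[0,0,0.3]]}'
python3 -m handwheel '{"hand":[0.1,0.1,0.1,0.1,0.1,0.1,0.1,0.1,0.1],"translation":[[-10,-35,0],[-18,-60,-15],[-20,-72,-40],[-20,-72,-75],[-20,-72,-110],[-20,-72,-135],[-20,-72,-150],[-20,-72,-160],[-20,-72,-163]],"turn":[[0,0,0],[0,0,0],[0,0,0],[0,0,0],[0,0,0],[0,0,0],[0,0,0],[0,0,0],[0,0,0]]}'
```

```text
time: 8.2
position: [0.4938, -0.3357, 0.2048]
tool_rot: [0.068, 0.998, 0.0, 0.0]
ft_force: [0.8, -0.7, -6.5]
grip_width: 0.0302
grip_force: 27.7
time: 8.95
position: [0.474, -0.4056, 0.0398]
tool_rot: [0.069, 0.998, 0.001, -0.001]
ft_force: [-0.4, 1.1, -6.1]
grip_width: 0.0301
grip_force: 27.9
```

```bash
python3 -m handwheel '{"hand":[0.1,0.1,0.1,0.1],"translation":[[0,0,-6],[0,0,-12],[0,0,-16],[0,0,-18]],"turn":[[0,0,0],[0,0,0],[0,0,0],[0,0,0]]}'; python3 -m handwheel '{"hand":[0.1,0.1],"translation":[[0,0,-1],[0,0,-1]],"turn":[[0,0,0],[0,0,0]]}'
```

```text
time: 9.28
position: [0.4751, -0.4069, 0.0242]
tool_rot: [0.068, 0.998, -0.001, 0.001]
ft_force: [0.6, -0.2, -3.9]
grip_width: 0.0304
grip_force: 27.9
time: 9.45
position: [0.4751, -0.407, 0.0234]
tool_rot: [0.068, 0.998, -0.001, 0.001]
ft_force: [0.5, 0.3, -5.1]
grip_width: 0.0302
grip_force: 27.9
```

```bash
python3 -m handwheel '{"hand":[0.1,0.1],"translation":[[0,0,-2],[0,0,-2]],"turn":[[0,0,0],[0,0,0]]}'; python3 -m handwheel '{"hand":[0.1,0.1],"translation":[[0,0,-1],[0,0,-1]],"turn":[[0,0,0],[0,0,0]]}'
```

```text
time: 9.62
position: [0.4752, -0.4072, 0.0222]
tool_rot: [0.068, 0.998, -0.001, 0.001]
ft_force: [0.1, -0.6, 0.8]
grip_width: 0.0303
grip_force: 28.8
time: 9.78
position: [0.4752, -0.4073, 0.022]
tool_rot: [0.068, 0.998, -0.001, 0.001]
ft_force: [-1.2, 0.5, 7.9]
grip_width: 0.0305
grip_force: 29.8
```

```bash
python3 -m handwheel '{"hand":[0.7,0.7,0.7,0.7,0.7,0.7,0.7,0.7,0.7,0.7,0.7,0.7],"translation":[[0,0,1],[0,0,1],[0,0,1],[0,0,1],[0,0,15],[0,0,40],[0,0,80],[0,0,120],[0,0,155],[0,10,180],[-2,40,190],[-4,80,190]],"turn":[[0,0,0],[0,0,0],[0,0,0],[0,0,0],[0,0,0],[0,0,0],[0,0,0],[0,0,0],[0,0,0],[0,0,-0.1],[0,0,-0.22],[0,0,-0.34]]}'
python3 -m handwheel '{"hand":[0.8,0.8,0.8,0.8,0.8,0.8,0.8,0.8,0.8,0.8,0.8],"translation":[[-1,36,0],[-3,72,0],[-4,108,0],[-5,144,0],[-6,180,0],[-8,216,0],[-9,252,0],[-10,288,0],[-12,324,0],[-13,350,0],[-13,356,0]],"turn":[[0,0,-0.12],[0,0,-0.24],[0,0,-0.36],[0,0,-0.48],[0,0,-0.6],[0,0,-0.72],[0,0,-0.84],[0,0,-0.96],[0,0,-1.08],[0,0,-1.2],[0,0,-1.27]]}'; python3 - <<'E'
from h import *
print(robot.get_obs()["position"],robot.get_obs()["q"].round(2))
im,d=camera("top"); i=camera_info("wrist"); iw,dw=camera("wrist"); np.savez("w4.npz",im=iw,d=dw,P=cloud(i,dw)); save("w4",np.hstack([cv2.resize(iw,(400,300)),cv2.resize(im[90:270,180:420],(400,300))]))
E
```

```text
time: 10.78
position: [0.4725, -0.3302, 0.2133]
tool_rot: [0.24, 0.971, -0.003, 0.004]
ft_force: [0.6, -0.3, 0.4]
grip_width: 0.0612
grip_force: 0.0
time: 11.7
position: [0.4559, 0.0334, 0.2095]
tool_rot: [0.767, 0.641, -0.0, -0.001]
ft_force: [-0.1, 0.4, 0.0]
grip_width: 0.0694
grip_force: 0.0
[0.45587066 0.03336235 0.20950865] [-0.17  0.32  1.85  0.    0.98  0.  ]
```

View pics/w4.png

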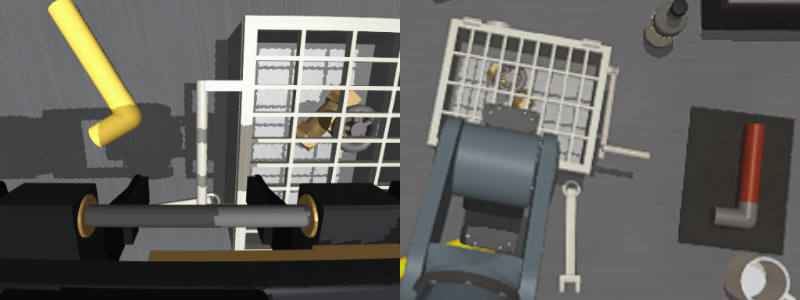

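The pipe lies wholly on the mat (crop 748,165). In the wrist view the handle bar is at (203,140), with the valve wheel under the mesh at (355,128).

```bash
python3 - <<'E'
from h import *
a=np.load("w4.npz"); im,P=a["im"],a["P"]; v,u=np.mgrid[:384,:512]; z=P[...,2]
m=(u>248)&(u<275)&(v>125)&(v<235)&(z>.1)&(z<.14); p=P[m]
L=cv2.fitLine(p[:,:2].astype(np.float32),2,0,.01,.01).ravel(); print("bar",m.sum(),np.median(z[m]),L.round(3),"x at mid y=.03",L[2]+(0.03-L[3])*L[0]/L[1])
e=(u>248)&(u<310)&(v>100)&(v<118)&(z>.1)&(z<.14); print("left arm",P[e].mean(0).round(4))
w=(u>425)&(u<490)&(v>125)&(v<200)&(z>.09)&(z<.112)&(im.max(-1)<140); p=P[w]; print("wheel",w.sum(),p.mean(0).round(4),cv2.minEnclosingCircle(p[:,:2].astype(np.float32)))
b=(im[...,0].astype(int)-im[...,2]>40)&(u>370)&(u<480)&(v>100)&(z<.11)&(z>.01); p=P[b]; print("brass",b.sum(),p.mean(0).round(4),p.min(0).round(3),p.max(0).round(3))
E
```

```text
bar 1567 0.1213383866876262 [0.18  0.984 0.464 0.044] x at mid y=.03 0.46121615
left arm [0.4909 0.0966 0.1209]
wheel 1699 [0.6404 0.0225 0.1043] ((0.632975697517395, 0.026326505467295647), 0.040197256952524185)
brass 1474 [0.6323 0.0257 0.0402] [ 0.594 -0.021  0.023] [0.682 0.066 0.102]
```

```bash
python3 -m handwheel '{"hand":[0.34,0.34,0.34,0.34,0.34,0.34,0.34,0.34,0.34,0.34,0.34,0.34],"translation":[[5,0,0],[5,0,-10],[5,0,-20],[5,0,-30],[5,0,-40],[5,0,-45],[5,0,-50],[5,0,-58],[5,0,-66],[5,0,-76],[5,0,-86],[5,0,-92]],"turn":[[0,0,0],[0,0,0],[0,0,0],[0,0,0],[0,0,0],[0,0,0],[0,0,0],[0,0,0],[0,0,0],[0,0,0],[0,0,0],[0,0,0]]}'
python3 -m handwheel '{"hand":[0,0,0,0,0],"translation":[[0,0,0],[0,0,0],[0,0,0],[0,0,0],[0,0,0]],"turn":[[0,0,0],[0,0,0],[0,0,0],[0,0,0],[0,0,0]]}' 25
```

```text
time: 12.8
position: [0.4623, 0.0294, 0.1167]
tool_rot: [0.766, 0.642, -0.0, -0.0]
ft_force: [0.0, -0.3, 0.2]
grip_width: 0.0293
grip_force: 0.0
time: 13.22
position: [0.4604, 0.03, 0.118]
tool_rot: [0.766, 0.642, -0.002, -0.002]
ft_force: [-4.6, -0.4, 8.6]
grip_width: 0.005
grip_force: 9.0
```

```bash
python3 -m handwheel '{"hand":[0,0],"translation":[[0,0,0],[0,0,0]],"turn":[[0,0,0],[0,0,0]]}' 25; python3 - <<'E'
from h import *
iw,dw=camera("wrist"); im,_=camera("side"); save("w5",np.hstack([cv2.resize(iw,(400,300)),cv2.resize(im[130:280,160:360],(400,300))]))
E
```

```text
time: 13.38
position: [0.4607, 0.03, 0.1188]
tool_rot: [0.766, 0.642, -0.001, -0.001]
ft_force: [-5.3, 0.9, 12.7]
grip_width: 0.0013
grip_force: 6.8
```

View pics/w5.png

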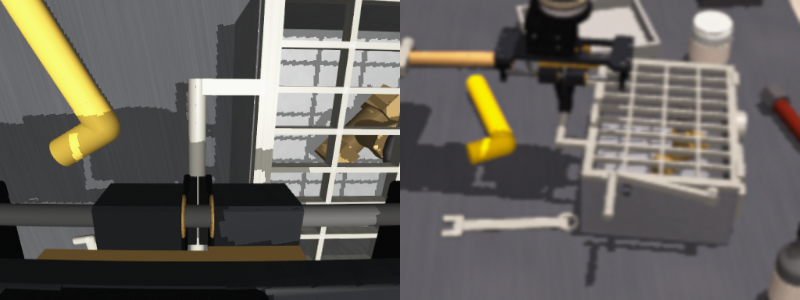

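The fingers closed above the bar. Both grasps fit fingertips about 5 mm behind the reported TCP rather than 19 mm ahead, so I'll go about 23 mm deeper.

```bash
python3 -m handwheel '{"hand":[0.34,0.34,0.34,0.34,0.34,0.34,0.34,0.34,0.34,0.34],"translation":[[0,0,3],[0,0,3],[0,0,3],[0,0,3],[0,0,0],[0,0,-6],[0,0,-12],[0,0,-18],[0,0,-22],[0,0,-22]],"turn":[[0,0,0],[0,0,0],[0,0,0],[0,0,0],[0,0,0],[0,0,0],[0,0,0],[0,0,0],[0,0,0],[0,0,0]]}' 25
python3 -m handwheel '{"hand":[0,0,0,0,0],"translation":[[0,0,0],[0,0,0],[0,0,0],[0,0,0],[0,0,0]],"turn":[[0,0,0],[0,0,0],[0,0,0],[0,0,0],[0,0,0]]}' 25
```

```text
time: 14.32
position: [0.4617, 0.0297, 0.0945]
tool_rot: [0.767, 0.642, -0.001, -0.001]
ft_force: [0.5, -1.2, 0.3]
grip_width: 0.0296
grip_force: 0.0
time: 14.73
position: [0.4602, 0.03, 0.0957]
tool_rot: [0.766, 0.642, -0.002, -0.002]
ft_force: [-5.5, 0.2, 3.3]
grip_width: 0.0113
grip_force: 25.0
```

```bash
python3 -m handwheel '{"hand":[0,0,0,0,0,0,0,0],"translation":[[0,0,12],[1,0,25],[3,0,38],[5,-1,50],[8,-1,63],[11,-2,75],[15,-2,87],[20,-3,98]],"turn":[[0,0,0],[0,0,0],[0,0,0],[0,0,0],[0,0,0],[0,0,0],[0,0,0],[0,0,0]]}'
```

```text
time: 15.4
position: [0.4784, 0.0267, 0.193]
tool_rot: [0.766, 0.643, -0.004, -0.003]
ft_force: [-6.1, -1.0, -2.8]
grip_width: 0.0109
grip_force: 25.0
```

```bash
python3 -m handwheel '{"hand":[0,0,0,0,0,0,0,0,0,0],"translation":[[5,-1,12],[10,-2,23],[24,-5,45],[39,-7,65],[55,-10,83],[74,-14,100],[95,-17,115],[105,-19,121],[116,-21,127],[119,-22,129]],"turn":[[0,0,0],[0,0,0],[0,0,0],[0,0,0],[0,0,0],[0,0,0],[0,0,0],[0,0,0],[0,0,0],[0,0,0]]}'; python3 -m handwheel '{"hand":[0,0],"translation":[[3,-1,1],[5,-1,2]],"turn":[[0,0,0],[0,0,0]]}'
```

```text
time: 16.23
position: [0.5963, 0.0055, 0.3248]
tool_rot: [0.766, 0.642, -0.004, -0.005]
ft_force: [-18.9, 3.0, 9.7]
grip_width: 0.011
grip_force: 25.0
time: 16.4
position: [0.5961, 0.0055, 0.3248]
tool_rot: [0.766, 0.643, -0.008, -0.009]
ft_force: [-25.6, 2.5, 10.2]
grip_width: 0.0113
grip_force: 25.0
```

```bash
python3 -m handwheel '{"hand":[0,0,0.45,0.45,0.45,0.45,0.45,0.45,0.45,0.45,0.45,0.45],"translation":[[-4,0,0],[-8,1,0],[-8,1,0],[-8,1,0],[-8,1,0],[-8,1,0],[-8,1,0],[-9,1,15],[-10,1,40],[-20,-15,55],[-35,-45,55],[-50,-80,55]],"turn":[[0,0,0],[0,0,0],[0,0,0],[0,0,0],[0,0,0],[0,0,0],[0,0,0],[0,0,0],[0,0,0],[0,0,0],[0,0,0],[0,0,0]]}' 25
python3 -m handwheel '{"hand":[0.5,0.5,0.5,0.5,0.5,0.5,0.5,0.5,0.5,0.5],"translation":[[-16,-33,0],[-32,-66,0],[-46,-95,0],[-48,-98,-20],[-48,-98,-55],[-48,-98,-90],[-48,-98,-125],[-48,-98,-160],[-48,-98,-180],[-48,-98,-180]],"turn":[[0,0,0],[0,0,0],[0,0,0],[0,0,0],[0,0,0],[0,0,0],[0,0,0],[0,0,0],[0,0,0],[0,0,0]]}' 25
python3 - <<'E'
from h import *
i=camera_info("wrist"); iw,dw=camera("wrist"); im,d=camera("top"); P=cloud(camera_info("top"),d); np.savez("w6.npz",iw=iw,P=cloud(i,dw),im=im,Pt=P); save("w6",np.hstack([cv2.resize(iw,(400,300)),cv2.resize(im[80:260,180:420],(400,300))]))
E
```

```text
time: 17.4
position: [0.5575, -0.0764, 0.3812]
tool_rot: [0.765, 0.644, 0.001, 0.002]
ft_force: [1.0, -0.7, -0.5]
grip_width: 0.0389
grip_force: 0.0
time: 18.23
position: [0.5059, -0.1732, 0.1951]
tool_rot: [0.767, 0.642, -0.002, -0.005]
ft_force: [-0.6, -0.0, -0.1]
grip_width: 0.0435
grip_force: 0.0
```

View pics/w6.png

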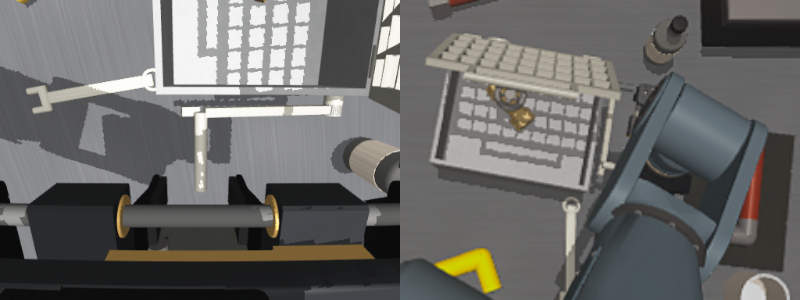

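The guard is up. In the wrist view the pin runs from (203,112) to (203,190) between the fingers; I'll localise it and the valve.

```bash
python3 - <<'E'
from h import *
a=np.load("w6.npz"); iw,P,im,Pt=[a[k] for k in("iw","P","im","Pt")]; v,u=np.mgrid[:384,:512]; z=P[...,2]
m=(u>240)&(u<285)&(v>145)&(v<250)&(z>.1)&(z<.16); p=P[m]; print("pin",m.sum(),np.median(z[m]),np.percentile(z[m],95),p[np.argmin(p[:,1])],p[np.argmax(p[:,1])],cv2.fitLine(p[:,:2].astype(np.float32),2,0,.01,.01).ravel().round(3))
# valve in top crop: crop px (510,105) -> full
z=Pt[...,2]; X,Y=Pt[...,0],Pt[...,1]
inb=(u>205)&(u<290)&(v>120)&(v<165)
br=inb&(im[...,0].astype(int)-im[...,2]>40)&(z>.01); print("brass",br.sum(),Pt[br].mean(0).round(4),Pt[br].min(0).round(3),Pt[br].max(0).round(3))
w=inb&(z>.088)&(z<.108)&(X>.58)&(X<.69)&(abs(Y)<.08); print("wheel",w.sum(),Pt[w].min(0).round(3),Pt[w].max(0).round(3),cv2.minEnclosingCircle(Pt[w][:,:2].astype(np.float32)))
E
```

```text
pin 1699 0.14353596517872166 0.14515740047440212 [ 0.50951924 -0.20176062  0.14156155] [ 0.50705094 -0.127969    0.13641279] [ 0.204  0.979  0.512 -0.161]
brass 170 [0.6194 0.0139 0.0475] [ 0.402 -0.017  0.021] [0.667 0.063 1.171]
wheel 179 [ 0.609 -0.004  0.097] [0.653 0.047 0.108] ((0.6368215680122375, 0.02177153155207634), 0.027795124799013138)
```

```bash
python3 -m handwheel '{"hand":[0.5,0.5,0.5,0.5,0,0,0,0,0,0,0],"translation":[[3,-1,-25],[3,-1,-50],[3,-1,-70],[3,-1,-80],[3,-1,-80],[3,-1,-80],[3,-1,-80],[3,-1,-80],[3,-1,-80],[3,-1,-80],[3,-1,-80]],"turn":[[0,0,0],[0,0,0],[0,0,0],[0,0,0],[0,0,0],[0,0,0],[0,0,0],[0,0,0],[0,0,0],[0,0,0],[0,0,0]]}' 25
```

```text
time: 19.25
position: [0.5075, -0.175, 0.1197]
tool_rot: [0.766, 0.643, -0.003, -0.003]
ft_force: [-8.5, -2.1, 2.6]
grip_width: 0.0108
grip_force: 25.0
```

```bash
python3 -m handwheel '{"hand":[0,0,0,0,0,0,0,0,0,0],"translation":[[2,0,12],[6,-1,26],[13,-2,38],[20,-4,50],[28,-5,61],[37,-7,71],[47,-8,80],[58,-10,88],[70,-13,95],[81,-15,100]],"turn":[[0,0,0],[0,0,0],[0,0,0],[0,0,0],[0,0,0],[0,0,0],[0,0,0],[0,0,0],[0,0,0],[0,0,0]]}' 25;  python3 -m handwheel '{"hand":[0,0,0],"translation":[[10,-2,3],[20,-3,6],[24,-4,6]],"turn":[[0,0,0],[0,0,0],[0,0,0]]}'
```

```text
time: 20.08
position: [0.59, -0.19, 0.2219]
tool_rot: [0.766, 0.642, -0.002, -0.002]
ft_force: [-6.1, 1.0, 6.8]
grip_width: 0.0107
grip_force: 25.0
time: 20.33
position: [0.6099, -0.1937, 0.2273]
tool_rot: [0.766, 0.643, -0.006, -0.006]
ft_force: [-22.5, 1.8, 17.8]
grip_width: 0.0108
grip_force: 25.0
```

```bash
python3 -m handwheel '{"hand":[0,0],"translation":[[4,-1,-1],[4,-1,-1]],"turn":[[0,0,0],[0,0,0]]}'
```

```text
time: 20.5
position: [0.6098, -0.1936, 0.2271]
tool_rot: [0.766, 0.643, -0.008, -0.01]
ft_force: [-25.2, 2.6, 22.3]
grip_width: 0.0108
grip_force: 25.0
```

The stay is at its stop: position matches and the force is rising. I'll release it, back away, and turn the hand for the leaned grasp.

```bash
python3 -m handwheel '{"hand":[0,0,0.5,0.5,0.5,0.5,0.5,0.5,0.5,0.7,0.7,0.7],"translation":[[-4,1,0],[-7,1,0],[-7,1,0],[-7,1,0],[-7,1,0],[-7,1,0],[-7,1,10],[-8,1,30],[-8,0,55],[-30,0,75],[-60,0,75],[-95,0,75]],"turn":[[0,0,0],[0,0,0],[0,0,0],[0,0,0],[0,0,0],[0,0,0],[0,0,0],[0,0,0],[0,0,0],[0,0,0],[0,0,0.05],[0,0,0.1]]}' 25
python3 -m handwheel '{"hand":[1,1,1,1,1,1,1,1,1,1,1,1],"translation":[[-20,10,0],[-35,30,0],[-40,50,0],[-40,75,0],[-40,100,0],[-40,125,0],[-40,150,0],[-40,175,0],[-40,200,0],[-40,215,0],[-40,225,0],[-40,225,0]],"turn":[[0,0,0.12],[0,0,0.24],[0,0,0.36],[0,0,0.48],[0,0,0.6],[0,0,0.72],[0,0,0.84],[0,0,0.96],[0,0,1.08],[0,0,1.2],[0,0,1.32],[0,0,1.44]]}'; python3 -c "
from h import *
o=robot.get_obs(); print(o['q'].round(2), R.from_quat(o['tool_rot']).as_matrix().round(3).tolist())"
```

```text
time: 21.5
position: [0.5272, -0.1964, 0.3019]
tool_rot: [0.732, 0.681, 0.001, 0.003]
ft_force: [0.1, -0.4, 0.1]
grip_width: 0.0558
grip_force: 0.0
time: 22.5
position: [0.4858, 0.0317, 0.3005]
tool_rot: [0.099, 0.995, 0.0, 0.001]
ft_force: [-0.2, -0.6, 0.2]
grip_width: 0.0872
grip_force: 0.0
[-0.17  0.24  1.66  0.    1.24 -1.54] [[-0.98, 0.197, 0.001], [0.197, 0.98, 0.001], [-0.001, 0.001, -1.0]]
```

```bash
python3 -m handwheel '{"hand":[1,1,1,1,1,1,1,1,1,1],"translation":[[0,0,0],[0,0,0],[0,0,-10],[10,0,-25],[25,0,-45],[45,0,-65],[65,0,-85],[80,1,-100],[90,1,-109],[90,1,-109]],"turn":[[-0.02,-0.12,0],[-0.04,-0.24,0.01],[-0.06,-0.36,0.01],[-0.08,-0.47,0.02],[-0.1,-0.59,0.02],[-0.1,-0.59,0.02],[-0.1,-0.59,0.02],[-0.1,-0.59,0.02],[-0.1,-0.59,0.02],[-0.1,-0.59,0.02]]}' 25
python3 - <<'E'
from h import *
o=robot.get_obs(); Rm=R.from_quat(o['tool_rot']).as_matrix(); p=o['position']; print(o['q'].round(2),p.round(4),Rm.round(3).tolist())
i=camera_info("wrist"); iw,dw=camera("wrist"); P=cloud(i,dw); L=(P-p)@Rm
m=(dw>0)&(abs(L[...,0])<.02)&(abs(L[...,1])>.03)&(abs(L[...,1])<.065)&(L[...,2]>-.08)&(L[...,2]<.04)
print("finger z in tool",m.sum(),np.percentile(L[m][:,2],[50,90,98,100]).round(4) if m.any() else 0)
z=P[...,2]; w=(z>.085)&(z<.112)&(abs(P[...,0]-.637)<.035)&(abs(P[...,1]-.022)<.035)
print("wheel",w.sum(),P[w].min(0).round(3),P[w].max(0).round(3),cv2.minEnclosingCircle(P[w][:,:2].astype(np.float32)),np.median(z[w]))
im,_=camera("side"); save("w7",np.hstack([cv2.resize(iw,(400,300)),cv2.resize(im[80:260,180:420],(400,300))]))
E
```

```text
time: 23.33
position: [0.5778, 0.0303, 0.1895]
tool_rot: [0.089, 0.952, -0.019, 0.294]
ft_force: [0.3, 0.2, 0.1]
grip_width: 0.0873
grip_force: 0.0
[-0.13  0.39  2.04 -0.12  0.11 -1.4 ] [0.5778 0.0303 0.1895] [[-0.811, 0.18, 0.556], [0.158, 0.984, -0.088], [-0.563, 0.016, -0.826]]
finger z in tool 6104 [-0.0515 -0.0131 -0.005  -0.0014]
wheel 2192 [ 0.61  -0.006  0.093] [0.664 0.049 0.107] ((0.6376410722732544, 0.021721476688981056), 0.02799808606505394) 0.1042156517405118
```

View pics/w7.png

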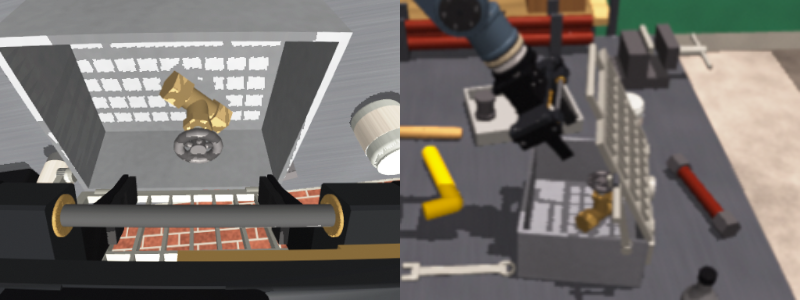

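The fingertips measure about 4 mm behind the reported TCP along the tool axis, which confirms the offset. The wheel is at (637,22) and clear between the fingers. Joint 5 is near zero, so I'll ease the lean to 0.5 rad.

```bash
python3 -m handwheel '{"hand":[1,1,1,1,1,1,1,1,1,1,1],"translation":[[6,0,0],[12,0,0],[22,-2,-18],[32,-4,-36],[42,-6,-54],[52,-7,-72],[59,-8,-88],[65,-9,-99],[69,-10,-106],[69,-10,-106],[69,-10,-106]],"turn":[[0.01,0.05,0],[0.017,0.1,0],[0.017,0.1,0],[0.017,0.1,0],[0.017,0.1,0],[0.017,0.1,0],[0.017,0.1,0],[0.017,0.1,0],[0.017,0.1,0],[0.017,0.1,0],[0.017,0.1,0]]}' 20; python3 -c "
from h import *
o=robot.get_obs(); print(o['q'].round(2), R.from_quat(o['tool_rot']).as_matrix().round(3)[:,2])"
```

```text
time: 24.35
position: [0.6445, 0.0205, 0.0856]
tool_rot: [0.09, 0.965, -0.015, 0.246]
ft_force: [0.1, -0.2, 0.2]
grip_width: 0.0869
grip_force: 0.0
[-0.14  0.65  1.88 -0.08  0.12 -1.45] [ 0.472 -0.074 -0.879]
```

```bash
python3 -m handwheel '{"hand":[0.4,0.4,0.4,0.4,0.4,0.4,0.4,0.4],"translation":[[0,0,0],[0,0,0],[0,0,0],[0,0,0],[0,0,0],[0,0,0],[0,0,0],[0,0,0]],"turn":[[0,0,0],[0,0,0],[0,0,0],[0,0,0],[0,0,0],[0,0,0],[0,0,0],[0,0,0]]}' 30;  python3 -m handwheel '{"hand":[0.4,0.4,0.4],"translation":[[0,0,3],[0,0,8],[0,0,12]],"turn":[[0,0,0],[0,0,0],[0,0,0]]}' 35
```

```text
time: 25.02
position: [0.6446, 0.0204, 0.085]
tool_rot: [0.09, 0.965, -0.015, 0.246]
ft_force: [-0.7, 0.1, 2.9]
grip_width: 0.0554
grip_force: 30.0
time: 25.27
position: [0.6432, 0.0208, 0.0958]
tool_rot: [0.09, 0.966, -0.015, 0.244]
ft_force: [0.9, -0.3, -4.6]
grip_width: 0.055
grip_force: 35.0
```

```bash
python3 -m handwheel '{"hand":[0.4,0.4,0.4,0.4,0.4,0.4,0.4,0.4,0.4,0.4,0.4],"translation":[[-7,1,15],[-22,4,43],[-37,6,72],[-52,8,100],[-66,11,125],[-75,13,140],[-75,30,143],[-75,60,143],[-74,95,143],[-73,130,143],[-72,165,143]],"turn":[[0,0,0],[0,0,0],[0,0,0],[0,0,0],[0,0,0],[0,0,0],[0,0,0.03],[0,0,0.08],[0,0,0.13],[0,0,0.19],[0,0,0.25]]}' 35
python3 -m handwheel '{"hand":[0.4,0.4,0.4,0.4,0.4,0.4,0.4,0.4,0.4,0.4,0.4],"translation":[[1,35,0],[2,70,0],[3,105,0],[5,140,0],[7,170,-5],[8,190,-20],[9,200,-45],[9,203,-75],[9,203,-100],[9,203,-115],[9,203,-120]],"turn":[[0,0,0.06],[0,0,0.12],[0,0,0.17],[0,0,0.22],[0,0,0.25],[0,0,0.25],[0,0,0.25],[0,0,0.25],[0,0,0.25],[0,0,0.25],[0,0,0.25]]}' 35
python3 - <<'E'
from h import *
o=robot.get_obs(); Rm=R.from_quat(o['tool_rot']).as_matrix(); p=o['position']; print(p.round(4),Rm.round(3)[:,2],o['q'].round(2))
iw,dw=camera("wrist"); im,d=camera("side"); save("w8",np.hstack([cv2.resize(iw,(400,300)),cv2.resize(im[60:240,180:420],(400,300))]))
E
```

```text
time: 26.18
position: [0.5711, 0.1868, 0.2393]
tool_rot: [-0.032, 0.969, 0.016, 0.244]
ft_force: [0.2, -0.0, -4.5]
grip_width: 0.0552
grip_force: 35.0
time: 27.1
position: [0.5782, 0.3872, 0.1148]
tool_rot: [-0.152, 0.959, 0.044, 0.237]
ft_force: [-0.9, -0.8, -5.3]
grip_width: 0.0554
grip_force: 35.0
[0.5782 0.3872 0.1148] [ 0.441  0.157 -0.884] [ 0.45  0.64  1.72 -0.17  0.3  -1.28]
```

View pics/w8.png

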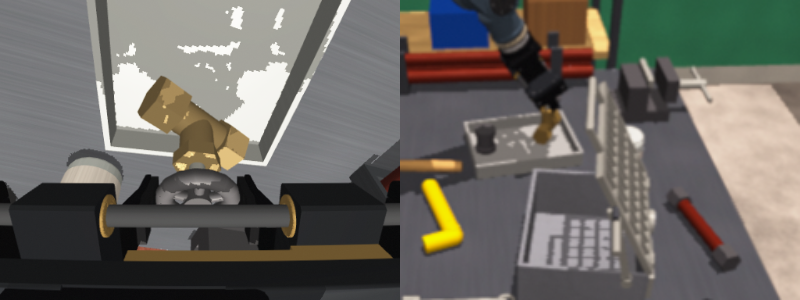

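```bash
python3 -m handwheel '{"hand":[0.4,0.4,0.4,0.4,0.4],"translation":[[-8,-1,-10],[-8,-1,-20],[-8,-1,-25],[-8,-1,-28],[-8,-1,-29]],"turn":[[0,0,0],[0,0,0],[0,0,0],[0,0,0],[0,0,0]]}' 35; python3 -m handwheel '{"hand":[0.4,0.4],"translation":[[0,0,-1],[0,0,-1]],"turn":[[0,0,0],[0,0,0]]}'
```

```text
time: 27.62
position: [0.574, 0.3876, 0.0908]
tool_rot: [-0.151, 0.957, 0.046, 0.242]
ft_force: [-0.2, -0.2, -3.7]
grip_width: 0.0551
grip_force: 35.0
time: 27.78
position: [0.5741, 0.3877, 0.0901]
tool_rot: [-0.151, 0.957, 0.046, 0.242]
ft_force: [-0.3, 0.5, -4.1]
grip_width: 0.0552
grip_force: 35.0
```

```bash
python3 -m handwheel '{"hand":[0.4,0.4],"translation":[[0,0,-2],[0,0,-3]],"turn":[[0,0,0],[0,0,0]]}' 35; python3 -m handwheel '{"hand":[0.4,0.4],"translation":[[0,0,-1],[0,0,-2]],"turn":[[0,0,0],[0,0,0]]}'; python3 -m handwheel '{"hand":[0.4,0.4],"translation":[[0,0,-1],[0,0,-1]],"turn":[[0,0,0],[0,0,0]]}'
```

```text
time: 27.95
position: [0.5739, 0.3877, 0.087]
tool_rot: [-0.151, 0.957, 0.046, 0.242]
ft_force: [0.2, -0.6, -4.8]
grip_width: 0.0549
grip_force: 35.0
time: 28.12
position: [0.5736, 0.3876, 0.0847]
tool_rot: [-0.151, 0.957, 0.046, 0.242]
ft_force: [-0.0, 0.8, -4.9]
grip_width: 0.0552
grip_force: 35.0
time: 28.28
position: [0.5738, 0.3876, 0.0841]
tool_rot: [-0.151, 0.957, 0.046, 0.242]
ft_force: [-0.6, -0.3, -1.0]
grip_width: 0.0551
grip_force: 35.0
```

```bash
python3 -m handwheel '{"hand":[0.4,0.4],"translation":[[0,0,-1],[0,0,-1]],"turn":[[0,0,0],[0,0,0]]}' 10; python3 -m handwheel '{"hand":[1,1,1,1,1,1,1,1,1,1,1,1],"translation":[[0,0,0],[0,0,0],[0,0,0],[0,0,0],[0,0,0],[-5,-2,10],[-15,-5,30],[-30,-11,60],[-45,-16,90],[-60,-21,120],[-60,-21,150],[-60,-21,160]],"turn":[[0,0,0],[0,0,0],[0,0,0],[0,0,0],[0,0,0],[0,0,0],[0,0,0],[0,0,0],[0,0,0],[0,0,0],[0,0,0],[0,0,0]]}'
python3 - <<'E'
from h import *
i=camera_info("wrist");iw,dw=camera("wrist"); P=cloud(i,dw); z=P[...,2]
w=(z>.085)&(z<.112)&(abs(P[...,0]-.565)<.05)&(abs(P[...,1]-.385)<.05); print("wheel",w.sum(),np.percentile(P[w],[2,50,98],axis=0).round(4).tolist(),cv2.minEnclosingCircle(P[w][:,:2].astype(np.float32)))
b=(iw[...,0].astype(int)-iw[...,2]>40)&(z>.008)&(z<.085)&(abs(P[...,0]-.565)<.1)&(abs(P[...,1]-.385)<.1);print("brass",np.percentile(P[b],[1,50,99],axis=0).round(3).tolist())
im,d=camera("side"); it,_=camera("top"); save("w9",np.vstack([np.hstack([cv2.resize(iw,(400,300)),cv2.resize(im[60:240,180:420],(400,300))]),np.hstack([cv2.resize(it,(400,300)),cv2.resize(im,(400,300))])]))
E
```

```text
time: 28.45
position: [0.5744, 0.3877, 0.0842]
tool_rot: [-0.151, 0.957, 0.046, 0.243]
ft_force: [-2.3, -2.5, 3.8]
grip_width: 0.0551
grip_force: 10.0
time: 29.45
position: [0.5141, 0.3676, 0.2487]
tool_rot: [-0.152, 0.956, 0.047, 0.246]
ft_force: [0.9, 0.8, -0.1]
grip_width: 0.087
grip_force: 0.0
wheel 1862 [[0.5414, 0.359, 0.0967], [0.5638, 0.3833, 0.1034], [0.59, 0.4085, 0.1054]] ((0.5670294761657715, 0.3847516179084778), 0.027970347553491592)
brass [[0.534, 0.341, 0.023], [0.556, 0.377, 0.039], [0.583, 0.433, 0.072]]
```

View pics/w9.png

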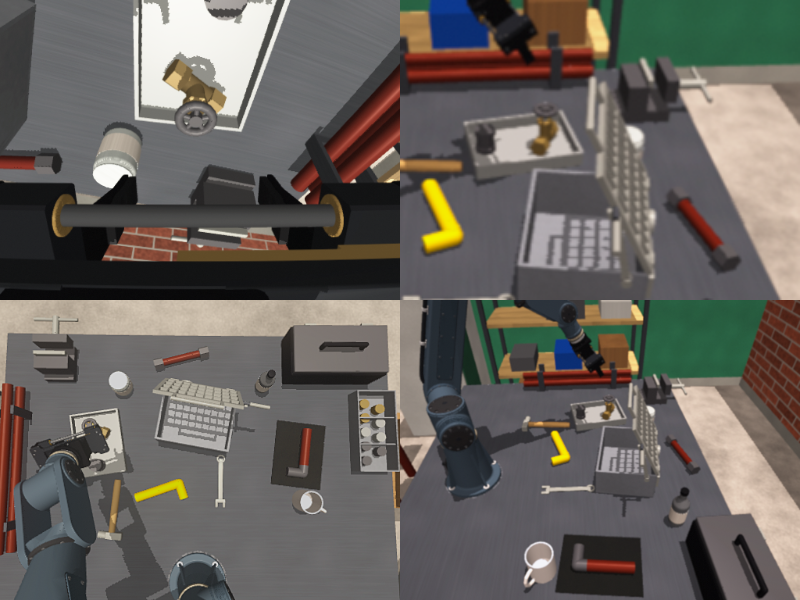

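The valve stands upright in the tray (side crop 545,125), with its wheel level at about z 0.104 m. The guard is propped open, the pipe is on the mat, and nothing else has moved.

```bash
python3 -c "
from rig import hand_in; print(hand_in())"
```

```text
the job is handed in; nothing more can be done
None
```

I did the steps in the order asked and handed the job in at about 30 s of the 72 s allowed: the pipe lies on the mat, the guard and its stay are up at their stops, and the valve stands upright in the tray. The first two tries to grip the pipe slipped off it, and so did the first on the handle.

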